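# Hang the stained slide carrier on the drying rail and slide it under the dust cover

## Task

Take the slide carrier out of the shallow steel tray and hang it by both its hooks on the open end of the drying rail, gently and without dropping it, and let go. Then push it along the rail until all its glass slides are under the clear dust cover, and leave it hanging there at rest. Keep it upright all the while, and do not disturb the carrier already drying under the cover or knock over anything else on the bench.

Things in the scene. Friction and masses are not known exactly. Their poses are not given: they have to be found in the camera images.
- carrier: Slide carrier to hang: steel frame 40 (x) by 84 (y) by 80 mm high, with ten upright glass slides (spanning y -28 to 28 mm), about 0.25 kg; 191 mm high with hooks and bail. Stands at the start in the shallow steel tray (100 x 140 mm, floor 3 mm thick, rim 16 mm high), +x within 0.6 rad of straight away from the robot. Origin: centre of its underside, z up. Its two hooks open towards +x.
- hook (a point): On the carrier, x 0, y 0, z 140.8 mm: where the rail's axis lies when it hangs. 5 mm wire hooks at y = -37 and 37 mm: upright at x -16 mm, arch peaking at x 0, z 150 mm (wire centre), lip coming down at x +16 mm to z 119.5 mm. Inside width 27 mm. The rail enters from the +x side, through the 39 mm gap between the lips' ends and the frame's top (z 80 mm), then the carrier is lowered.
- grip (a point): Middle of the carrier's grip bar: a round bar 10 mm thick, 80 mm long along the carrier's y, at x 0, z 186 mm of its frame. It tops a bail whose side wires (5 mm thick, upright, at y = -37 and 37 mm) go down to the hooks' arches; between them the bail is open below the bar. The bar's ends (y = -40 and 40 mm), bail and frame ends (42 mm) can be pushed.
- stand: Fixed drying stand: a horizontal round steel rail 12 mm thick along its y, axis at x 0, z 190 mm, between white A-frames at y = -252 and 252 mm (legs 14 mm thick, caps up to z 204 mm), over a drip pan 110 x 520 x 14 mm. Origin: centre of the pan's underside; x points away from the robot.
- rail (a point): Middle of the rail's axis, axes as the stand's. A carrier hung with its lips towards the stand's +x has its underside 49 mm and its grip bar's top 240 mm above the bench. It slides along the rail with ordinary steel friction and stays where it is left; it runs straightest when pushed low on the bail, just above the rail.
- cover: Fixed dust cover: clear sheet over the +y end of the rail on two posts behind it. Origin: on the bench straight below the rail, at the cover's mouth; axes parallel to the stand's. It reaches from y = 0 (mouth) to 270 mm and x = -55 to 80 mm. Roof underside 256 mm, top 262 mm above the bench; skirts in front, behind and at the far end hang to 226 mm; the mouth side is open.
- mouth (a point): Middle of the cover's mouth, its free edge, with a bright metal strip, at 256 mm above the bench, over the rail. y points in under the cover. Only a hung carrier passes under the roof (16 mm to spare); a raised one does not. All slides are covered once the carrier's centre is 28 mm or more past the mouth.
- parked: A second, like carrier that already hangs under the cover near the rail's +y end, to be left alone. Origin and axes as of the carrier.
- tipbox: Box of pipette tips, 85 x 125 mm, 65 mm high, on the bench beside the tray. Origin: centre of its underside.
- amber: Small amber bottle, 38 mm across, 78 mm high. Origin: centre of its underside.
- jar: Square glass staining jar with lid, 70 x 70 mm, 112 mm high. Origin: centre of its underside.

How it is judged:
By the outcome, as a careful person would: the job done as asked, in the order asked, and still so for the second after the job is handed in, with the robot touching nothing.
It also fails if it takes over 62 s, if anything falls off the work surface, if the arm or the gripper's body presses on something with over 40 N, if the wrist force passes 120 N, or if a joint passes its speed limit or range.

## Robot

A 6-joint arm with a two-finger parallel gripper is mounted at the origin on the work surface. World frame = base frame: x ahead of the robot, y to its left, z up, the work surface at z = 0. Lengths are in m, angles in rad, forces in N, time in s.
With the tool pointing down it reaches from about 0.15 to 0.775 m from the base axis. Payload 6.1 kg.
Tool frame: the origin (TCP) lies at the very end of the fingers, on their centre line; the grasp point (between the pads) lies 19 mm behind it (arm.hold_point_z is the distance from the TCP to the grasp point, in m); z points along the fingers, y is the line along which they close (so a half turn about z gives the same grasp; the last joint's range is limited). The gripper opens to 85 mm and grips with 20 to 120 N. Pads are 22 mm wide; open, the fingers measure 114 mm over their backs; the gripper's body (76 mm by 85 mm) begins 54 mm behind the grasp point. The pads swing forward as they close: fully open they stand 13 mm farther back than shut.
Start: joints at [1.24, 0.126, -0.04, 1.405, 0, 1.571], TCP at [0.171, 0.497, 0.231] pointing down, gripper open.
Joint ranges: [-2.72, 2.72], [-0.95, 1.95], [-1.27, 1.35], [-1.78, 2.02], [-1.46, 1.47], [-3.14, 3.14]. Speed limits (rad/s): [2.39, 2.39, 3.01, 3.14, 3.14, 3.14].

## Interface

Orientations are given as a unit quaternion [x, y, z, w].
In Python, from rig import status, eyes, arm gives the robot as it stands. The module is installed in compiled form; this text tells all that it offers.
- The arm moves only by the tool step_arm, never from a script. Its arguments are lists of equal length, an entry for each row: "grip": the opening, from -1 (shut) to 1 (fully open); "slide": the shift along the tool's x, y, z in m, a list of three; "dr": the turn, a rotation vector about the tool's x, y, z in degrees, a list of three. A call has exactly 8 rows; each row is the pose to reach, as a shift and turn from the pose commanded when the call began, along the tool's axes at that moment; what a row does not reach only later rows make up. A row lasts 1/10 s, in which the tool goes at most 50 mm and 8.59 degrees, less where a joint would pass 70% of its speed; a pose out of reach is approached as far as the arm can. A call with a gripper value outside its range is refused whole. The fingers move at their own pace and stop on an object; the grip force is fixed at half the most. Time passes only in rows, so rows that repeat a pose let the fingers close, or fill a call up. It gives the time, the measured TCP pose, the force, the opening and the grip force at its end, in the units of the state.
- status.get_obs(): the state, without advancing time (a new reading comes with each control period).
- eyes.snapshot(name): name is "side" or "top"; returns the picture (400x640x3 uint8, red, green, blue); there is no depth.
- eyes.get_calibration(name): a dict with "mtx" (3x3 intrinsics, pixels), "dist_coeffs" ([k1, k2, p1, p2, k3] as OpenCV has them; the pictures are not rectified), "position" and "attitude" of the camera in the world. Camera axes: x right, y down, z forward; pixel columns grow to the right and rows downward; lengths in m; the calibration is good to about 2 mm. A picture is of the moment at which its call begins. get_calibration takes no time and is no camera call.
- arm.hand_in(): hands the job in; it is judged then, once.
Trained networks look in the newest picture that a camera, given by its name, has taken for a name from the list of things; names that differ only in an ending like _2 or _b are one class to them, and where a whole thing is asked for, a point or a joint stands for the part that bears it (a point fixed in the world has none). Each returns a list of dicts, best first, with "conf" (0 to 1); they miss things now and then, are a little off and sometimes report something else, mostly with a low value. They report only what shows in the picture. A call takes as long as a camera call.
- eyes.recognise(query, camera): "location" ([x, y, z] in m, in the coordinates of the camera as it stood for that picture, good to about 4 mm: the middle of the surface that is visible of it).
- eyes.pinpoint(query, camera): "location" ([x, y, z] in m, in the coordinates of the camera as it stood for that picture, good to about 4 mm: a listed point, or the origin of a listed thing).
The state is a dict: "t": time; "joint_positions": joint angles; "qvel": joint speeds; "joint_torque": joint torques, N m; "position": TCP position; "ee_rot": TCP orientation; "wrist_force": force on the tool from outside, world axes, zero at the start; "ft_torque": the same for the moment, N m; "grip_width": opening from 0.0 (shut) to 1.0 (fully open); "grip_force": force on a finger pad.
Only numpy, scipy, OpenCV 4.12 (cv2) and the standard library are available. Lean on these libraries where they do the work, as an engineer would, in place of code of your own. Each camera call takes 0.05 s, during which the arm holds its last target. There are 200 camera calls.

## Working session

There is one attempt and no reset: what is moved stays moved. The work goes in short steps, Python scripts to look and compute and a tool call to move; the robot and the scene stay as the last step left them, time stands still between calls to the robot, and variables do not carry over. Pictures are saved under pics/ and viewed, at most 10 in all, crops included, and the job is handed in when it is done.

Besides the shell and the picture viewer there is one more tool, called after ">>>" as a command line: name --argument value ..., lists and objects as JSON in quotes. step_arm: Moves the arm, as the interface text tells. Its arguments: {"type":"object","properties":{"grip":{"type":"array"},"slide":{"type":"array"},"dr":{"type":"array"}},"required":["grip","slide","dr"]}

```bash
mkdir -p pics; cat > h.py <<'E'
from rig import status, eyes, arm
import numpy as np, cv2
from scipy.spatial.transform import Rotation as R
def cal(c):
    k=eyes.get_calibration(c); a=np.array(k["attitude"])
    Rm=R.from_quat(a).as_matrix() if a.size==4 else a.reshape(3,3)
    return np.array(k["mtx"]),np.array(k["dist_coeffs"]),np.array(k["position"]),Rm
def snap(c,f=None):
    im=eyes.snapshot(c)
    if f: cv2.imwrite("pics/"+f,cv2.cvtColor(im,cv2.COLOR_RGB2BGR))
    return im
def find(q,c,fn="pinpoint",n=2):
    K,d,p,Rm=cal(c)
    return [(round(r["conf"],2),np.round(p+Rm@np.array(r["location"]),4)) for r in getattr(eyes,fn)(q,c)[:n]]
def proj(P,c):
    K,d,p,Rm=cal(c)
    return cv2.projectPoints((np.atleast_2d(P)-p)@Rm,np.zeros(3),np.zeros(3),K,d)[0][:,0]
def ray(uv,c):
    K,d,p,Rm=cal(c)
    x=cv2.undistortPoints(np.array(uv,float).reshape(-1,1,2),K,d)[:,0]
    return p,np.c_[x,np.ones(len(x))]@Rm.T
def onz(uv,c,z):
    p,v=ray(uv,c); return p+v*((z-p[2])/v[:,2])[:,None]
def obs():
    o=status.get_obs(); print({k:np.round(o[k],4) for k in ("t","position","ee_rot","wrist_force","grip_width","grip_force","joint_positions")}); return o
E
python3 - <<'E'
from h import *
for c in("side","top"):
    snap(c,c+"0.png"); print(c,eyes.get_calibration(c))
    for q in("carrier","grip","hook","parked","rail","mouth","stand","tipbox","amber","jar"): print(q,find(q,c))
o=obs(); print(R.from_quat(o["ee_rot"]).as_matrix().round(3), arm.hold_point_z)
E
```

```text
side {'mtx': array([[397.69925728,   0.        , 319.92789824],
       [  0.        , 397.69925728, 206.59680652],
       [  0.        ,   0.        ,   1.        ]]), 'dist_coeffs': array([-0.03924078,  0.        ,  0.        ,  0.        ,  0.        ]), 'position': array([ 0.36962591, -0.90013878,  0.72083708]), 'attitude': array([ 0.8756029 , -0.09274396,  0.04878753, -0.47152719])}
carrier [(0.62, array([0.4598, 0.1993, 0.0055]))]
grip [(0.92, array([0.4563, 0.198 , 0.1845]))]
hook [(0.92, array([0.4596, 0.1965, 0.1432]))]
parked [(0.8, array([0.6444, 0.2339, 0.0554]))]
rail [(0.64, array([0.6234, 0.0511, 0.1894])), (0.24, array([0.4586, 0.196 , 0.0058]))]
mouth [(0.73, array([0.6215, 0.0339, 0.26  ])), (0.67, array([ 0.4329, -0.1803, -0.005 ]))]
stand [(0.64, array([0.6276, 0.0487, 0.0024])), (0.43, array([4.667e-01, 1.170e-02, 1.000e-04]))]
tipbox [(0.91, array([ 0.4348, -0.1799, -0.0013]))]
amber [(0.62, array([ 0.4678,  0.0113, -0.0009])), (0.26, array([ 0.5881, -0.4347,  0.0023]))]
jar [(0.76, array([ 5.884e-01, -4.350e-01, -1.000e-04]))]
top {'mtx': array([[451.24657857,  
[... 598 characters left out ...]
th [(0.57, array([0.6267, 0.0366, 0.2592]))]
stand [(0.83, array([ 0.6252,  0.0526, -0.0072]))]
tipbox [(0.82, array([ 0.4377, -0.1823,  0.0031]))]
amber [(0.71, array([ 4.371e-01, -1.823e-01, -4.000e-04])), (0.5, array([ 0.4631, -0.0017,  0.0007]))]
jar [(0.79, array([ 0.5888, -0.4399, -0.0025]))]
{'t': np.float64(1.1), 'position': array([0.1705, 0.4965, 0.2313]), 'ee_rot': array([ 0.1646,  0.9864, -0.    ,  0.    ]), 'wrist_force': array([-1.158 ,  0.3461,  0.3893]), 'grip_width': np.float64(0.9987), 'grip_force': np.float64(0.0), 'joint_positions': array([ 1.24  ,  0.1258, -0.0396,  1.4054, -0.    ,  1.5708])}
[[-0.946  0.325  0.   ]
 [ 0.325  0.946 -0.   ]
 [-0.    -0.    -1.   ]] 0.0187
```

View pics/side0.png

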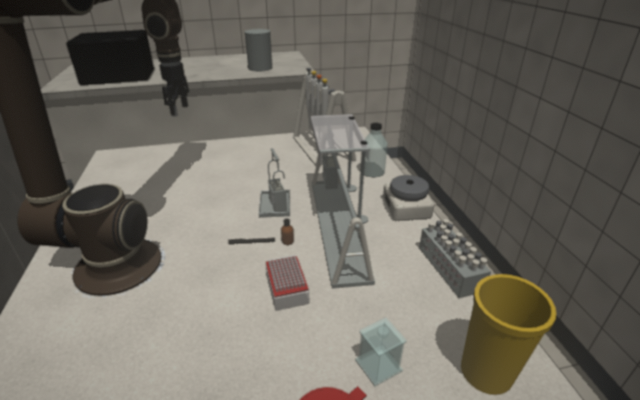

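View pics/top0.png

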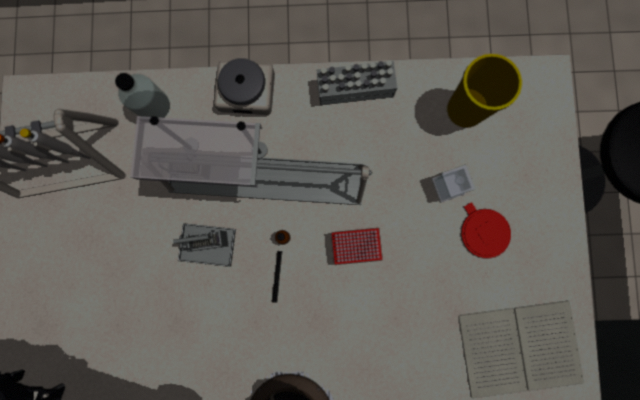

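Both views show the carrier at top (205,240), the cover over (195,150), and the rail's open end at (265-365,165). The amber bottle sits at (282,237). I need the yaws, so I'll zoom in.

```bash
python3 - <<'E'
from h import *
im=cv2.imread("pics/top0.png")
a=cv2.resize(im[105:275,125:385],None,fx=3,fy=3,interpolation=cv2.INTER_CUBIC)
cv2.imwrite("pics/crop1.png",cv2.convertScaleAbs(a,alpha=1.6))
E
```

```text
(no output)
```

View pics/crop1.png

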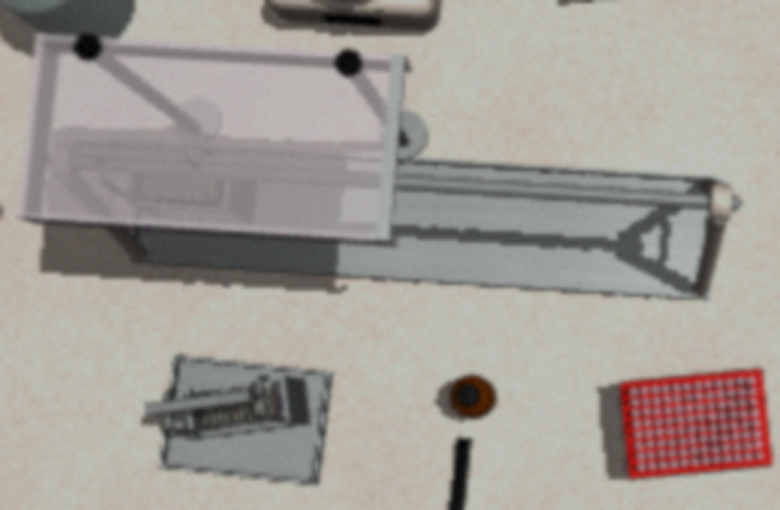

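```bash
python3 - <<'E'
from h import *
f=lambda L:[(u/3+125,v/3+105) for u,v in L]
b=onz(f([(145,411),(250,396)]),"top",.186); print("bar",b.round(4),np.linalg.norm(b[0]-b[1]),np.degrees(np.arctan2(*(b[0]-b[1])[[1,0]]))-90)
r=onz(f([(395,186),(705,203)]),"top",.19); print("rail",r.round(4),np.degrees(np.arctan2(*(r[0]-r[1])[[1,0]]))-90)
m=onz(f([(397,57),(385,240)]),"top",.259);print("mouth",m.round(4))
t=onz(f([(177,355),(333,373),(318,484),(163,467)]),"top",.016);print("tray",t.round(4))
pn=onz(f([(395,238),(705,297)]),"top",.014)
print("pan",onz(f([(400,275),(705,297)]),"top",.014).round(4))
E
```

```text
bar [[0.4552 0.238  0.186 ]
 [0.4642 0.1579 0.186 ]] 0.08054959485118206 6.390194125213483
rail [[ 0.6205  0.045   0.19  ]
 [ 0.5995 -0.1903  0.19  ]] -5.097273449221959
mouth [[0.7012 0.0315 0.259 ]
 [0.5687 0.042  0.259 ]]
tray [[0.5088 0.2679 0.016 ]
 [0.4886 0.1292 0.016 ]
 [0.392  0.1434 0.016 ]
 [0.4106 0.2802 0.016 ]]
pan [[ 0.574   0.0689  0.014 ]
 [ 0.5457 -0.2007  0.014 ]]
```

```bash
cat >> h.py <<'E'
def ori(yaw,tilt=0):
    # tool y at angle yaw in the world, tool down; tilt: tips lead towards tool x (degrees)
    p=np.radians(yaw); y=np.array([np.cos(p),np.sin(p),0]); z=np.array([0,0,-1.]); x=np.cross(y,z)
    return R.from_matrix(np.c_[x,y,z])*R.from_rotvec([0,tilt,0],degrees=True)
def goal(pos,yaw,tilt=0):
    o=status.get_obs(); r=R.from_quat(o["ee_rot"])
    print("slide",(r.inv().apply(np.array(pos)-o["position"])).round(4),"dr",(r.inv()*ori(yaw,tilt)).as_rotvec(degrees=True).round(2))
E
python3 - <<'E'
from h import *
goal((.4595,.198,.231),6.4)
E
```

```text
slide [-3.703e-01 -1.885e-01  3.000e-04] dr [-0.    0.   64.65]
```

>>> step_arm --grip '[1, 1, 1, 1, 1, 1, 1, 1]' --slide '[[-0.02, -0.01, 0], [-0.06, -0.03, 0], [-0.105, -0.053, 0], [-0.15, -0.076, 0], [-0.195, -0.099, 0], [-0.24, -0.122, 0], [-0.285, -0.145, 0], [-0.325, -0.166, 0]]' --dr '[[0, 0, 8], [0, 0, 16], [0, 0, 24], [0, 0, 32], [0, 0, 40], [0, 0, 48], [0, 0, 56], [0, 0, 64.6]]'

```text
t: 1.9
position: [0.4252, 0.2322, 0.2315]
ee_rot: [0.668, 0.744, 0.0, 0.0]
wrist_force: [0.7, 0.9, 0.4]
grip_width: 1.002
grip_force: 0.0
```

```bash
python3 - <<'E'
from h import *
obs(); snap("side","s1.png")
for q in("grip","hook"): print(q,find(q,"side"))
goal((.4595,.198,.231),6.4)
E
```

```text
{'t': np.float64(1.9), 'position': array([0.4252, 0.2322, 0.2315]), 'ee_rot': array([6.685e-01, 7.437e-01, 4.000e-04, 1.000e-04]), 'wrist_force': array([0.6814, 0.8505, 0.385 ]), 'grip_width': np.float64(1.0016), 'grip_force': np.float64(0.0), 'joint_positions': array([ 0.4998,  0.0485, -0.1242,  1.3974,  0.    ,  1.9642])}
grip [(0.73, array([0.4616, 0.1991, 0.1881])), (0.58, array([0.6298, 0.0535, 0.1914]))]
hook [(0.64, array([0.4593, 0.1986, 0.1432]))]
slide [-0.0373  0.0301  0.0001] dr [-0.01  0.01 -0.25]
```

>>> step_arm --grip '[1, 1, 1, 1, 1, 1, 1, 1]' --slide '[[-0.02, 0.016, 0], [-0.037, 0.03, 0], [-0.037, 0.03, 0], [-0.037, 0.03, 0.012], [-0.037, 0.03, 0.028], [-0.037, 0.03, 0.044], [-0.037, 0.03, 0.056], [-0.037, 0.03, 0.061]]' --dr '[[0, 0, 0], [0, 0, 0], [0, 0, 0], [0, 0, 0], [0, 0, 0], [0, 0, 0], [0, 0, 0], [0, 0, 0]]'

```text
t: 2.85
position: [0.4565, 0.2011, 0.1686]
ee_rot: [0.666, 0.746, -0.001, -0.001]
wrist_force: [0.1, 0.6, -0.3]
grip_width: 1.002
grip_force: 0.0
```

```bash
python3 - <<'E'
from h import *
obs(); im=snap("side","s2.png")
cv2.imwrite("pics/s2c.png",cv2.resize(cv2.convertScaleAbs(cv2.imread("pics/s2.png")[80:230,200:400],alpha=1.5),None,fx=4,fy=4,interpolation=cv2.INTER_CUBIC)[:600])
for q in("grip","hook"): print(q,find(q,"side"))
E
```

```text
{'t': np.float64(2.85), 'position': array([0.4565, 0.2011, 0.1686]), 'ee_rot': array([ 6.655e-01,  7.464e-01, -1.000e-03, -6.000e-04]), 'wrist_force': array([ 0.1048,  0.631 , -0.2704]), 'grip_width': np.float64(1.0016), 'grip_force': np.float64(0.0), 'joint_positions': array([ 4.1480e-01,  8.5800e-02, -2.2180e-01,  1.2656e+00,  2.0000e-04,
        1.8713e+00])}
grip [(0.92, array([0.4569, 0.199 , 0.1831]))]
hook [(0.72, array([0.4617, 0.197 , 0.1417]))]
```

View pics/s2c.png

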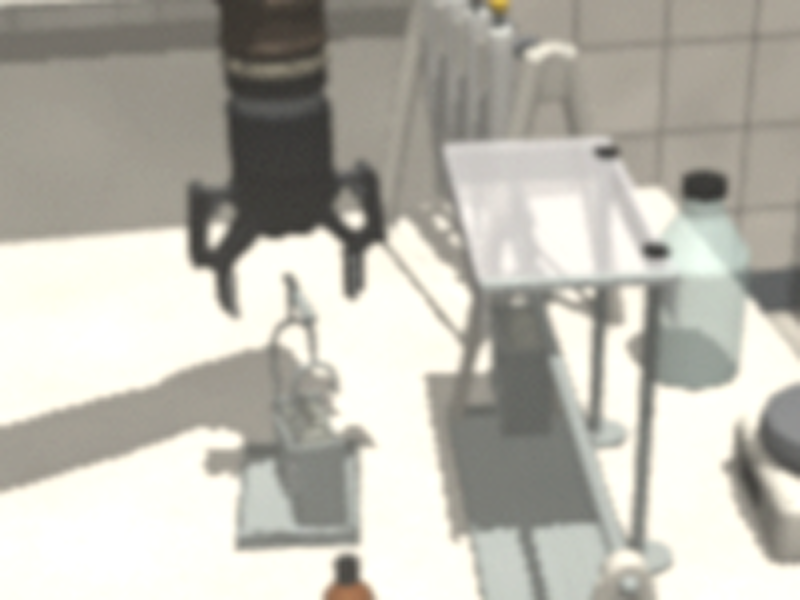

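The bar's end (290,280 in the crop) lies between the open fingertips (232,310) and (352,295). I'll centre by 3 mm and close.

>>> step_arm --grip '[1, 1, -1, -1, -1, -1, -1, -1]' --slide '[[-0.003, 0.003, 0], [-0.003, 0.003, 0], [-0.003, 0.003, 0], [-0.003, 0.003, 0], [-0.003, 0.003, 0], [-0.003, 0.003, 0], [-0.003, 0.003, 0], [-0.003, 0.003, 0]]' --dr '[[0, 0, 0], [0, 0, 0], [0, 0, 0], [0, 0, 0], [0, 0, 0], [0, 0, 0], [0, 0, 0], [0, 0, 0]]'

```text
t: 3.8
position: [0.4614, 0.198, 0.1704]
ee_rot: [0.666, 0.746, 0.0, 0.0]
wrist_force: [0.5, 0.1, 0.5]
grip_width: 0.092
grip_force: 58.4
```

>>> step_arm --grip '[-1, -1, -1, -1, -1, -1, -1, -1]' --slide '[[0, 0, 0], [0, 0, 0], [0, 0, -0.003], [0, 0, -0.008], [0, 0, -0.015], [0, 0, -0.022], [0, 0, -0.028], [0, 0, -0.03]]' --dr '[[0, 0, 0], [0, 0, 0], [0, 0, 0], [0, 0, 0], [0, 0, 0], [0, 0, 0], [0, 0, 0], [0, 0, 0]]'

```text
t: 4.6
position: [0.4617, 0.1981, 0.2014]
ee_rot: [0.666, 0.746, 0.001, 0.0]
wrist_force: [0.3, 0.4, -1.7]
grip_width: 0.091
grip_force: 58.5
```

```bash
python3 - <<'E'
from h import *
obs(); im=snap("side","s3.png"); snap("top","t3.png")
for q in("grip","hook","carrier"): print(q,find(q,"side"),find(q,"top"))
E
```

```text
{'t': np.float64(4.6), 'position': array([0.4617, 0.1981, 0.2014]), 'ee_rot': array([6.662e-01, 7.458e-01, 6.000e-04, 3.000e-04]), 'wrist_force': array([ 0.3451,  0.4267, -1.7168]), 'grip_width': np.float64(0.0911), 'grip_force': np.float64(58.4846), 'joint_positions': array([ 0.4053,  0.0834, -0.1525,  1.3335,  0.    ,  1.8635])}
grip [(0.79, array([0.4564, 0.1988, 0.2193])), (0.45, array([ 0.4662,  0.0106, -0.0033]))] [(0.75, array([0.4565, 0.1999, 0.2167])), (0.35, array([ 4.641e-01, -3.000e-04, -7.000e-04]))]
hook [(0.74, array([0.4623, 0.1972, 0.175 ]))] [(0.79, array([0.463 , 0.1986, 0.1781]))]
carrier [(0.72, array([0.4597, 0.197 , 0.034 ]))] [(0.76, array([0.4619, 0.1971, 0.0297]))]
```

```bash
python3 - <<'E'
from h import *
goal((.4617,-.07,.30),-5.1)
goal((.53,-.0725,.2576),-5.1)
E
```

```text
slide [-0.2662 -0.0296 -0.0999] dr [-3.000e-02  1.000e-02  1.155e+01]
slide [-0.2764  0.038  -0.0576] dr [-3.000e-02  1.000e-02  1.155e+01]
```

>>> step_arm --grip '[-1, -1, -1, -1, -1, -1, -1, -1]' --slide '[[0, 0, -0.005], [0, 0, -0.018], [0, 0, -0.034], [0, 0, -0.05], [0, 0, -0.066], [0, 0, -0.082], [0, 0, -0.094], [0, 0, -0.1]]' --dr '[[0, 0, 0], [0, 0, 0], [0, 0, 0], [0, 0, 0], [0, 0, 0], [0, 0, 0], [0, 0, 0], [0, 0, 0]]'

```text
t: 5.8
position: [0.4617, 0.1981, 0.3022]
ee_rot: [0.666, 0.746, 0.001, 0.0]
wrist_force: [-0.4, 0.7, -2.6]
grip_width: 0.091
grip_force: 58.5
```

>>> step_arm --grip '[-1, -1, -1, -1, -1, -1, -1, -1]' --slide '[[-0.004, 0, 0], [-0.013, -0.001, 0], [-0.026, -0.003, 0], [-0.042, -0.005, 0], [-0.06, -0.007, 0], [-0.08, -0.009, 0], [-0.1, -0.011, 0], [-0.12, -0.013, 0]]' --dr '[[0, 0, 0], [0, 0, 1], [0, 0, 2], [0, 0, 3.5], [0, 0, 5], [0, 0, 6.5], [0, 0, 8], [0, 0, 9.5]]'

```text
t: 6.6
position: [0.4612, 0.0754, 0.2997]
ee_rot: [0.727, 0.687, -0.001, -0.0]
wrist_force: [0.6, -0.6, -1.9]
grip_width: 0.091
grip_force: 58.5
```

```bash
python3 - <<'E'
from h import *
goal((.4617,-.07,.30),-5.1)
E
```

```text
slide [-0.1451  0.0086 -0.0002] dr [-0.06  0.03  1.9 ]
```

>>> step_arm --grip '[-1, -1, -1, -1, -1, -1, -1, -1]' --slide '[[-0.021, 0.001, 0], [-0.043, 0.002, 0], [-0.065, 0.003, 0], [-0.087, 0.004, 0], [-0.109, 0.006, 0], [-0.127, 0.007, 0], [-0.139, 0.008, 0], [-0.145, 0.009, 0]]' --dr '[[0, 0, 1], [0, 0, 1.9], [0, 0, 1.9], [0, 0, 1.9], [0, 0, 1.9], [0, 0, 1.9], [0, 0, 1.9], [0, 0, 1.9]]'

```text
t: 7.4
position: [0.4625, -0.0694, 0.3]
ee_rot: [0.738, 0.675, -0.0, -0.0]
wrist_force: [0.2, 1.1, -2.3]
grip_width: 0.091
grip_force: 58.5
```

```bash
python3 - <<'E'
from h import *
goal((.535,-.073,.2576),-5.1)
E
```

```text
slide [0.0028 0.0725 0.0423] dr [-0.04  0.01  0.03]
```

>>> step_arm --grip '[-1, -1, -1, -1, -1, -1, -1, -1]' --slide '[[0, 0.004, 0.003], [0, 0.014, 0.009], [0.001, 0.028, 0.017], [0.001, 0.043, 0.026], [0.002, 0.057, 0.034], [0.003, 0.067, 0.039], [0.003, 0.0725, 0.0425], [0.003, 0.0725, 0.0425]]' --dr '[[0, 0, 0], [0, 0, 0], [0, 0, 0], [0, 0, 0], [0, 0, 0], [0, 0, 0], [0, 0, 0], [0, 0, 0]]'

```text
t: 8.2
position: [0.5361, -0.0712, 0.2567]
ee_rot: [0.737, 0.676, -0.001, -0.001]
wrist_force: [0.1, -0.1, -1.9]
grip_width: 0.09
grip_force: 58.5
```

```bash
python3 - <<'E'
from h import *
obs(); snap("side","s4.png"); snap("top","t4.png")
for q in("grip","hook","carrier","rail"): print(q,find(q,"side"),find(q,"top"))
a=cv2.imread("pics/s4.png")[120:290,270:410]; b=cv2.imread("pics/t4.png")[130:260,230:390]
f=lambda i:cv2.resize(cv2.convertScaleAbs(i,alpha=1.5),(400,int(400*i.shape[0]/i.shape[1])),interpolation=cv2.INTER_CUBIC)
a,b=f(a),f(b); h=max(len(a),len(b)); pad=lambda i:np.pad(i,((0,h-len(i)),(0,0),(0,0)))
cv2.imwrite("pics/c4.png",np.hstack([pad(a),pad(b)]))
E
```

```text
{'t': np.float64(8.2), 'position': array([ 0.5361, -0.0712,  0.2567]), 'ee_rot': array([ 7.369e-01,  6.760e-01, -5.000e-04, -6.000e-04]), 'wrist_force': array([ 0.0939, -0.052 , -1.9089]), 'grip_width': np.float64(0.0905), 'grip_force': np.float64(58.4823), 'joint_positions': array([-0.132 ,  0.1594,  0.0551,  1.4681, -0.    ,  1.5248])}
grip [(0.74, array([ 0.5328, -0.0686,  0.2744]))] []
hook [] []
carrier [(0.85, array([ 0.5368, -0.0724,  0.0905])), (0.74, array([ 0.4345, -0.1821, -0.0006]))] []
rail [(0.95, array([0.6251, 0.0509, 0.1918]))] []
```

View pics/c4.png

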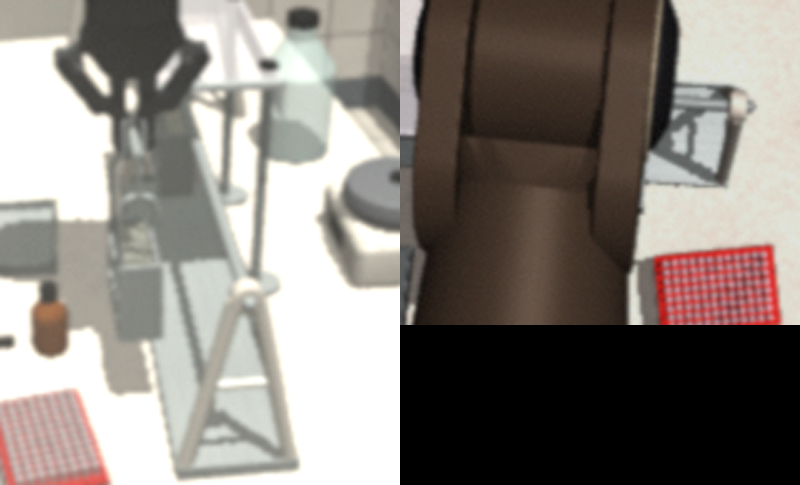

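The carrier hangs upright from the gripper beside the rail (crop 135,250), with nothing in its way. Next I'll move it in 75 mm along tool y.

>>> step_arm --grip '[-1, -1, -1, -1, -1, -1, -1, -1]' --slide '[[0, 0.004, 0], [0, 0.014, 0], [0, 0.028, 0], [0, 0.043, 0], [0, 0.057, 0], [0, 0.069, 0], [0, 0.075, 0], [0, 0.075, 0]]' --dr '[[0, 0, 0], [0, 0, 0], [0, 0, 0], [0, 0, 0], [0, 0, 0], [0, 0, 0], [0, 0, 0], [0, 0, 0]]'

```text
t: 9.5
position: [0.6112, -0.0778, 0.257]
ee_rot: [0.737, 0.676, -0.0, -0.0]
wrist_force: [0.8, 0.1, -2.1]
grip_width: 0.093
grip_force: 58.5
```

```bash
python3 - <<'E'
from h import *
o=obs(); snap("side","s5.png")
for q in("grip","hook","carrier"): print(q,find(q,"side"))
# predicted rail line vs image
p=np.array([.6225,.05,.19]);e=np.array([.089,.996,0])
print("rail px",proj([p-.06*e,p-.1*e,p-.22*e],"side").round(1))
a=cv2.imread("pics/s5.png")[110:290,280:410]
cv2.imwrite("pics/c5.png",cv2.resize(cv2.convertScaleAbs(a,alpha=1.5),None,fx=3.3,fy=3.3,interpolation=cv2.INTER_CUBIC))
E
```

```text
{'t': np.float64(9.5), 'position': array([ 0.6112, -0.0778,  0.257 ]), 'ee_rot': array([ 7.369e-01,  6.760e-01, -3.000e-04, -3.000e-04]), 'wrist_force': array([ 0.8112,  0.1346, -2.0671]), 'grip_width': np.float64(0.0931), 'grip_force': np.float64(58.5236), 'joint_positions': array([-0.1267,  0.308 ,  0.2442,  1.5078,  0.    ,  1.5304])}
grip [(0.84, array([ 0.6075, -0.0755,  0.2708]))]
hook [(0.79, array([ 0.613 , -0.078 ,  0.2311])), (0.59, array([ 0.5887, -0.4361,  0.0011]))]
carrier [(0.9, array([ 0.6124, -0.0801,  0.0919])), (0.63, array([4.637e-01, 1.210e-02, 3.000e-04]))]
rail px [[341.5 182.3]
 [344.  190. ]
 [352.8 216.3]]
```

View pics/c5.png

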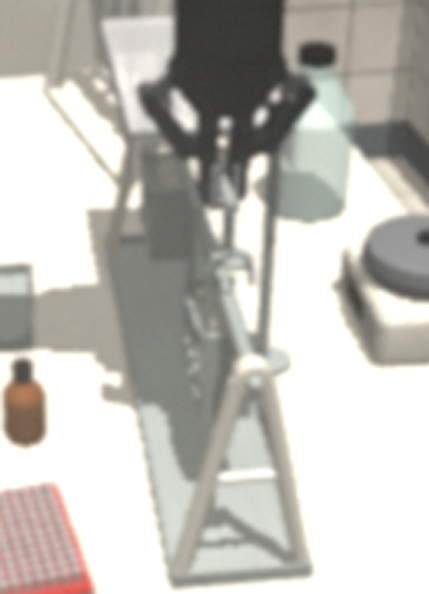

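Rail runs through the hooks: the arch is at crop (235,262), with the rail beneath at (230,310). Lowering most of the way.

>>> step_arm --grip '[-1, -1, -1, -1, -1, -1, -1, -1]' --slide '[[0, 0, 0.002], [0, 0, 0.007], [0, 0, 0.014], [0, 0, 0.021], [0, 0, 0.028], [0, 0, 0.032], [0, 0, 0.035], [0, 0, 0.035]]' --dr '[[0, 0, 0], [0, 0, 0], [0, 0, 0], [0, 0, 0], [0, 0, 0], [0, 0, 0], [0, 0, 0], [0, 0, 0]]'

```text
t: 10.5
position: [0.6101, -0.0778, 0.2222]
ee_rot: [0.737, 0.676, -0.0, -0.0]
wrist_force: [-0.6, -0.2, -2.1]
grip_width: 0.092
grip_force: 58.5
```

```bash
python3 - <<'E'
from h import *
o=obs(); snap("side","s6.png")
for q in("grip","hook","carrier"): print(q,find(q,"side"))
a=cv2.imread("pics/s6.png")[140:260,290:410]
cv2.imwrite("pics/c6.png",cv2.resize(cv2.convertScaleAbs(a,alpha=1.5),None,fx=5,fy=5,interpolation=cv2.INTER_CUBIC))
E
```

```text
{'t': np.float64(10.5), 'position': array([ 0.6101, -0.0778,  0.2222]), 'ee_rot': array([ 7.370e-01,  6.759e-01, -3.000e-04, -3.000e-04]), 'wrist_force': array([-0.5863, -0.159 , -2.0819]), 'grip_width': np.float64(0.0925), 'grip_force': np.float64(58.516), 'joint_positions': array([-0.1268,  0.3007,  0.1584,  1.4293,  0.    ,  1.5304])}
grip [(0.92, array([ 0.6097, -0.0775,  0.2398]))]
hook [(0.59, array([ 0.6116, -0.0796,  0.1947]))]
carrier [(0.96, array([ 0.6092, -0.0788,  0.0541])), (0.29, array([0.6253, 0.0356, 0.2603]))]
```

View pics/c6.png

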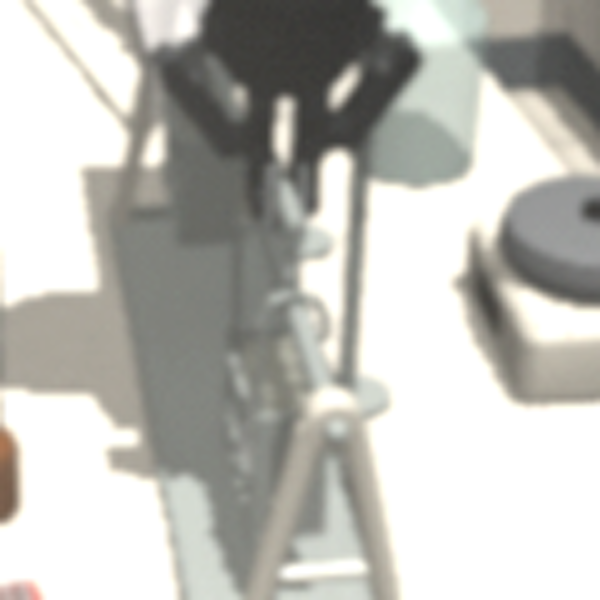

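The hook arch (300,300) encloses the rail. I'll lower the last 5–6 mm slowly.

>>> step_arm --grip '[-1, -1, -1, -1, -1, -1, -1, -1]' --slide '[[0, 0, 0.001], [0, 0, 0.002], [0, 0, 0.003], [0, 0, 0.004], [0, 0, 0.0045], [0, 0, 0.005], [0, 0, 0.0055], [0, 0, 0.0055]]' --dr '[[0, 0, 0], [0, 0, 0], [0, 0, 0], [0, 0, 0], [0, 0, 0], [0, 0, 0], [0, 0, 0], [0, 0, 0]]'

```text
t: 11.5
position: [0.6104, -0.0778, 0.2176]
ee_rot: [0.737, 0.676, 0.0, 0.0]
wrist_force: [0.2, -0.4, -1.3]
grip_width: 0.089
grip_force: 58.7
```

>>> step_arm --grip '[-1, -1, -1, -1, -1, -1, -1, -1]' --slide '[[0, 0, 0.0005], [0, 0, 0.001], [0, 0, 0.001], [0, 0, 0.0015], [0, 0, 0.0015], [0, 0, 0.0015], [0, 0, 0.0015], [0, 0, 0.0015]]' --dr '[[0, 0, 0], [0, 0, 0], [0, 0, 0], [0, 0, 0], [0, 0, 0], [0, 0, 0], [0, 0, 0], [0, 0, 0]]'

```text
t: 12.3
position: [0.6107, -0.0779, 0.2171]
ee_rot: [0.737, 0.676, 0.001, 0.001]
wrist_force: [-2.4, 0.5, 6.9]
grip_width: 0.093
grip_force: 59.5
```

Seated: the force has turned upward. I'll relax slightly and open gradually.

>>> step_arm --grip '[-1, -1, -0.75, -0.65, -0.55, -0.45, -0.4, -0.4]' --slide '[[0, 0, -0.0008], [0, 0, -0.0008], [0, 0, -0.0008], [0, 0, -0.0008], [0, 0, -0.0008], [0, 0, -0.0008], [0, 0, -0.0008], [0, 0, -0.0008]]' --dr '[[0, 0, 0], [0, 0, 0], [0, 0, 0], [0, 0, 0], [0, 0, 0], [0, 0, 0], [0, 0, 0], [0, 0, 0]]'

```text
t: 13.1
position: [0.6103, -0.0778, 0.2165]
ee_rot: [0.737, 0.676, -0.0, -0.0]
wrist_force: [-0.2, -0.0, -0.1]
grip_width: 0.299
grip_force: 0.0
```

```bash
python3 - <<'E'
from h import *
o=obs(); snap("side","s7.png")
for q in("grip","hook","carrier"): print(q,find(q,"side"))
E
```

```text
{'t': np.float64(13.1), 'position': array([ 0.6103, -0.0778,  0.2165]), 'ee_rot': array([ 7.370e-01,  6.759e-01, -1.000e-04, -1.000e-04]), 'wrist_force': array([-0.2072, -0.0352, -0.1309]), 'grip_width': np.float64(0.2991), 'grip_force': np.float64(0.0), 'joint_positions': array([-0.1267,  0.3002,  0.1451,  1.4159,  0.    ,  1.5304])}
grip [(0.59, array([ 0.606 , -0.0775,  0.2324]))]
hook [(0.92, array([ 0.6112, -0.0793,  0.188 ])), (0.15, array([0.6257, 0.0515, 0.1895]))]
carrier [(0.75, array([ 0.6169, -0.0801,  0.0539])), (0.68, array([0.6428, 0.2337, 0.052 ]))]
```

>>> step_arm --grip '[0, 0.2, 0.2, 0.2, 0.2, 0.2, 0.2, 0.2]' --slide '[[0, 0, 0], [0, 0, 0], [0, 0, -0.005], [0, 0, -0.015], [0, 0, -0.03], [0, 0, -0.05], [0, 0, -0.068], [0, 0, -0.08]]' --dr '[[0, 0, 0], [0, 0, 0], [0, 0, 0], [0, 0, 0], [0, 0, 0], [0, 0, 0], [0, 0, 0], [0, 0, 0]]'

```text
t: 14.1
position: [0.6106, -0.0778, 0.2992]
ee_rot: [0.737, 0.676, 0.001, 0.001]
wrist_force: [0.5, -0.1, -0.2]
grip_width: 0.604
grip_force: 0.0
```

```bash
python3 - <<'E'
from h import *
o=obs(); snap("side","s8.png")
for q in("grip","hook","carrier"): print(q,find(q,"side"))
goal((.604,-.155,.29),-5.1,20)
a=cv2.imread("pics/s8.png")[120:290,270:410]
cv2.imwrite("pics/c8.png",cv2.resize(cv2.convertScaleAbs(a,alpha=1.5),None,fx=3.5,fy=3.5,interpolation=cv2.INTER_CUBIC))
E
```

```text
{'t': np.float64(14.1), 'position': array([ 0.6106, -0.0778,  0.2992]), 'ee_rot': array([0.737 , 0.6759, 0.0008, 0.001 ]), 'wrist_force': array([ 0.4671, -0.1184, -0.2034]), 'grip_width': np.float64(0.6035), 'grip_force': np.float64(0.0), 'joint_positions': array([-0.1268,  0.3177,  0.3507,  1.6012,  0.    ,  1.5304])}
grip [(0.67, array([ 4.360e-01, -1.797e-01, -2.000e-04])), (0.6, array([ 0.6047, -0.0755,  0.2337]))]
hook [(0.73, array([ 0.6107, -0.0791,  0.1884]))]
carrier []
slide [-0.0774  0.0002  0.0069] dr [ 0.02 20.    0.16]
```

View pics/c8.png

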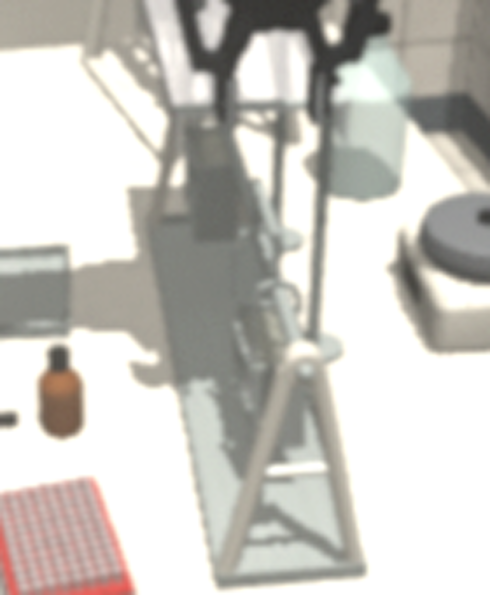

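The carrier hangs on the rail by itself (crop 275,300). Moving to its -y side with the fingers shut and tilted.

>>> step_arm --grip '[-1, -1, -1, -1, -1, -1, -1, -1]' --slide '[[-0.01, 0, 0], [-0.03, 0, 0], [-0.05, 0, 0], [-0.07, 0, 0], [-0.0775, 0, 0.004], [-0.0775, 0, 0.007], [-0.0775, 0, 0.007], [-0.0775, 0, 0.007]]' --dr '[[0, 0, 0], [0, 4, 0], [0, 8, 0], [0, 13, 0], [0, 18, 0], [0, 20, 0], [0, 20, 0], [0, 20, 0]]'

```text
t: 15.1
position: [0.6034, -0.1555, 0.2889]
ee_rot: [0.726, 0.665, 0.127, -0.118]
wrist_force: [-0.6, -0.1, -0.4]
grip_width: 0.0
grip_force: 0.0
```

```bash
python3 - <<'E'
from h import *
o=obs(); goal((.604,-.155,.207),-5.1,20); goal((.604,-.155,.235),-5.1,20)
E
```

```text
{'t': np.float64(15.1), 'position': array([ 0.6034, -0.1555,  0.2889]), 'ee_rot': array([ 0.7261,  0.6654,  0.1275, -0.1176]), 'wrist_force': array([-0.5793, -0.0837, -0.3977]), 'grip_width': np.float64(0.0004), 'grip_force': np.float64(0.0), 'joint_positions': array([-0.4065,  0.4148,  0.4244,  1.6951,  0.3299,  1.2324])}
slide [-0.0274  0.0007  0.0772] dr [-0.1   0.03  0.08]
slide [-0.0179  0.0006  0.0509] dr [-0.1   0.03  0.08]
```

>>> step_arm --grip '[-1, -1, -1, -1, -1, -1, -1, -1]' --slide '[[-0.003, 0, 0.008], [-0.008, 0, 0.022], [-0.013, 0.001, 0.037], [-0.018, 0.001, 0.051], [-0.022, 0.001, 0.062], [-0.025, 0.001, 0.07], [-0.027, 0.001, 0.076], [-0.0275, 0.001, 0.077]]' --dr '[[0, 0, 0], [0, 0, 0], [0, 0, 0], [0, 0, 0], [0, 0, 0], [0, 0, 0], [0, 0, 0], [0, 0, 0]]'

```text
t: 15.9
position: [0.6045, -0.1543, 0.2073]
ee_rot: [0.726, 0.666, 0.128, -0.118]
wrist_force: [-0.6, 0.6, 0.6]
grip_width: 0.001
grip_force: 0.0
```

```bash
python3 - <<'E'
from h import *
o=obs(); snap("side","s9.png")
for q in("grip","hook","carrier"): print(q,find(q,"side"))
e=np.array([.089,.996])
# push end: carrier centre 36 mm past mouth(.620,.037); contact at -39.5, corner 10.3 ahead of TCP
c=np.array([.6213,.037]); g=c+e*(.036-.0395-.0103); print(g)
goal((*(g),.207),-5.1,20); g2=g-e*.04; goal((*(g2),.207),-5.1,20)
a=cv2.imread("pics/s9.png")[120:290,270:410]
cv2.imwrite("pics/c9.png",cv2.resize(cv2.convertScaleAbs(a,alpha=1.5),None,fx=3.5,fy=3.5,interpolation=cv2.INTER_CUBIC))
E
```

```text
{'t': np.float64(15.9), 'position': array([ 0.6045, -0.1543,  0.2073]), 'ee_rot': array([ 0.7257,  0.6658,  0.1278, -0.1176]), 'wrist_force': array([-0.595 ,  0.6174,  0.5955]), 'grip_width': np.float64(0.0014), 'grip_force': np.float64(0.0), 'joint_positions': array([-0.4043,  0.3998,  0.2232,  1.5082,  0.3307,  1.2335])}
grip []
hook [(0.89, array([ 0.6103, -0.0743,  0.1888])), (0.58, array([0.6404, 0.2337, 0.0522]))]
carrier [(0.89, array([ 0.6181, -0.0794,  0.0531]))]
[0.6200718 0.0232552]
slide [ 0.1673 -0.0002  0.0624] dr [-0.    0.01  0.16]
slide [ 0.1297 -0.0004  0.0487] dr [-0.    0.01  0.16]
```

View pics/c9.png

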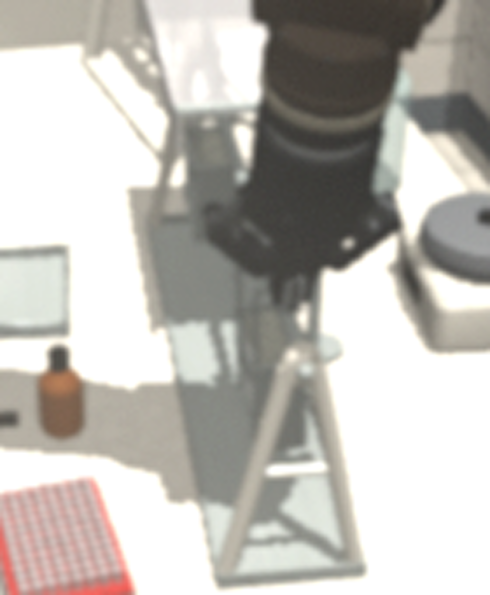

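The shut fingertips (crop 290,300) sit just above the rail beside the carrier. Pushing gently.

>>> step_arm --grip '[-1, -1, -1, -1, -1, -1, -1, -1]' --slide '[[0.005, 0, 0.002], [0.011, 0, 0.004], [0.016, 0, 0.006], [0.021, 0, 0.008], [0.026, 0, 0.0097], [0.032, 0, 0.012], [0.039, 0, 0.0146], [0.046, 0, 0.0172]]' --dr '[[0, 0, 0], [0, 0, 0], [0, 0, 0], [0, 0, 0], [0, 0, 0], [0, 0, 0], [0, 0, 0], [0, 0, 0]]'

```text
t: 16.9
position: [0.609, -0.1053, 0.2075]
ee_rot: [0.726, 0.666, 0.128, -0.117]
wrist_force: [-0.5, -2.0, 0.6]
grip_width: -0.002
grip_force: 0.9
```

```bash
python3 - <<'E'
from h import *
o=obs(); snap("side","s10.png")
for q in("grip","hook","carrier"): print(q,find(q,"side"))
goal((.62,.0233,.207),-5.1,20)
E
```

```text
{'t': np.float64(16.9), 'position': array([ 0.609 , -0.1053,  0.2075]), 'ee_rot': array([ 0.7258,  0.6656,  0.128 , -0.1171]), 'wrist_force': array([-0.5418, -1.9994,  0.5868]), 'grip_width': np.float64(-0.0024), 'grip_force': np.float64(0.9434), 'joint_positions': array([-0.3304,  0.3641,  0.1735,  1.4675,  0.3381,  1.312 ])}
grip []
hook [(0.64, array([ 0.6141, -0.0584,  0.1905])), (0.62, array([0.645 , 0.2326, 0.0561]))]
carrier [(0.85, array([ 0.6236, -0.0619,  0.0497]))]
slide [0.121  0.0002 0.0445] dr [-0.07 -0.02  0.17]
```

>>> step_arm --grip '[-1, -1, -1, -1, -1, -1, -1, -1]' --slide '[[0.006, 0, 0.0022], [0.014, 0, 0.0052], [0.023, 0, 0.0085], [0.032, 0, 0.0118], [0.041, 0, 0.0151], [0.05, 0, 0.0184], [0.059, 0, 0.0217], [0.067, 0, 0.0247]]' --dr '[[0, 0, 0], [0, 0, 0], [0, 0, 0], [0, 0, 0], [0, 0, 0], [0, 0, 0], [0, 0, 0], [0, 0, 0]]'

```text
t: 17.9
position: [0.6151, -0.0336, 0.2072]
ee_rot: [0.726, 0.666, 0.128, -0.117]
wrist_force: [0.5, -0.9, -0.1]
grip_width: -0.001
grip_force: 0.9
```

```bash
python3 - <<'E'
from h import *
o=obs(); snap("side","s11.png")
for q in("grip","hook","carrier"): print(q,find(q,"side"))
goal((.62,.0233,.207),-5.1,20)
E
```

```text
{'t': np.float64(17.9), 'position': array([ 0.6151, -0.0336,  0.2072]), 'ee_rot': array([ 0.7257,  0.6658,  0.128 , -0.1173]), 'wrist_force': array([ 0.4595, -0.8889, -0.1087]), 'grip_width': np.float64(-0.0012), 'grip_force': np.float64(0.8731), 'joint_positions': array([-0.2179,  0.3258,  0.1204,  1.413 ,  0.3459,  1.4306])}
grip []
hook [(0.75, array([0.6206, 0.0123, 0.1894]))]
carrier [(0.64, array([0.6262, 0.0102, 0.0514]))]
slide [0.054  0.0001 0.0198] dr [-0.07 -0.02  0.18]
```

>>> step_arm --grip '[-1, -1, -1, -1, -1, -1, -1, -1]' --slide '[[0.006, 0, 0.0022], [0.014, 0, 0.0052], [0.023, 0, 0.0085], [0.032, 0, 0.0118], [0.041, 0, 0.0151], [0.049, 0, 0.018], [0.055, 0, 0.0202], [0.058, 0, 0.0213]]' --dr '[[0, 0, 0], [0, 0, 0], [0, 0, 0], [0, 0, 0], [0, 0, 0], [0, 0, 0], [0, 0, 0], [0, 0, 0]]'

```text
t: 18.9
position: [0.6204, 0.0279, 0.207]
ee_rot: [0.726, 0.666, 0.128, -0.117]
wrist_force: [-0.1, -2.6, -0.3]
grip_width: -0.0
grip_force: 0.8
```

```bash
python3 - <<'E'
from h import *
o=obs(); snap("side","s12.png")
for q in("grip","hook","carrier","mouth"): print(q,find(q,"side"))
E
```

```text
{'t': np.float64(18.9), 'position': array([0.6204, 0.0279, 0.207 ]), 'ee_rot': array([ 0.7255,  0.6659,  0.128 , -0.1174]), 'wrist_force': array([-0.0809, -2.6204, -0.2649]), 'grip_width': np.float64(-0.0003), 'grip_force': np.float64(0.8314), 'joint_positions': array([-0.1185,  0.3055,  0.0927,  1.3698,  0.3489,  1.5358])}
grip []
hook [(0.8, array([0.6266, 0.0728, 0.1871]))]
carrier [(0.89, array([0.6324, 0.0726, 0.0514]))]
mouth [(0.58, array([0.6279, 0.0375, 0.2617]))]
```

About 36 mm past the mouth. I'll push 5 mm more for margin, then back off.

>>> step_arm --grip '[-1, -1, -1, -1, -1, -1, -1, -1]' --slide '[[0.002, 0, 0.0007], [0.004, 0, 0.0015], [0.005, 0, 0.0018], [0.005, 0, 0.0018], [0.002, 0, 0.0007], [-0.01, 0, -0.0037], [-0.03, 0, -0.011], [-0.055, 0, -0.02]]' --dr '[[0, 0, 0], [0, 0, 0], [0, 0, 0], [0, 0, 0], [0, 0, 0], [0, 0, 0], [0, 0, 0], [0, 0, 0]]'

```text
t: 19.95
position: [0.6151, -0.032, 0.2071]
ee_rot: [0.725, 0.666, 0.128, -0.117]
wrist_force: [0.5, -0.5, -0.0]
grip_width: 0.001
grip_force: 0.0
```

```bash
python3 - <<'E'
from h import *
goal((.606,-.11,.25),-5.1,20);goal((.595,-.12,.35),-5.1,20)
E
```

```text
slide [-0.0591 -0.0025 -0.0672] dr [-0.06 -0.01  0.22]
slide [-0.0351 -0.0125 -0.1649] dr [-0.06 -0.01  0.22]
```

>>> step_arm --grip '[-1, -1, -1, -1, -1, -1, -1, -1]' --slide '[[-0.03, 0, -0.03], [-0.059, -0.002, -0.067], [-0.045, -0.005, -0.115], [-0.035, -0.01, -0.16], [-0.035, -0.05, -0.165], [-0.035, -0.1, -0.165], [-0.035, -0.15, -0.165], [-0.035, -0.2, -0.165]]' --dr '[[0, 0, 0], [0, 0, 0], [0, 0, 0], [0, 0, 0], [0, 0, 0], [0, 0, 0], [0, 0, 0], [0, 0, 0]]'

```text
t: 20.75
position: [0.4065, -0.1033, 0.3499]
ee_rot: [0.726, 0.666, 0.128, -0.117]
wrist_force: [-0.5, 0.4, 0.4]
grip_width: -0.002
grip_force: 0.0
```

```bash
python3 - <<'E'
from h import *
o=obs(); snap("side","s13.png"); snap("top","t13.png")
for q in("hook","carrier","mouth","parked","amber","tipbox"): print(q,find(q,"side"),find(q,"top"))
a=cv2.imread("pics/s13.png")[100:270,240:400]; b=cv2.imread("pics/t13.png")[100:270,120:280]
f=lambda i:cv2.resize(cv2.convertScaleAbs(i,alpha=1.5),(400,425),interpolation=cv2.INTER_CUBIC)
cv2.imwrite("pics/c13.png",np.hstack([f(a),f(b)]))
E
```

```text
{'t': np.float64(20.75), 'position': array([ 0.4065, -0.1033,  0.3499]), 'ee_rot': array([ 0.7258,  0.6656,  0.1281, -0.1172]), 'wrist_force': array([-0.4996,  0.4105,  0.3941]), 'grip_width': np.float64(-0.0022), 'grip_force': np.float64(0.0), 'joint_positions': array([-0.4739,  0.0369,  0.0818,  1.752 ,  0.3223,  1.1612])}
hook [(0.71, array([0.627 , 0.0829, 0.1891])), (0.7, array([0.6408, 0.2349, 0.0539]))] []
carrier [(0.81, array([0.6317, 0.0764, 0.0517]))] [(0.47, array([0.6311, 0.0785, 0.0514]))]
mouth [] [(0.63, array([0.6265, 0.0367, 0.2584]))]
parked [(0.83, array([0.6412, 0.2343, 0.0532]))] []
amber [(0.68, array([ 0.4648,  0.0099, -0.002 ]))] [(0.74, array([ 0.466 ,  0.0023, -0.002 ]))]
tipbox [(0.57, array([ 0.4332, -0.1808, -0.0025]))] [(0.72, array([ 0.4353, -0.1857, -0.0011]))]
```

View pics/c13.png

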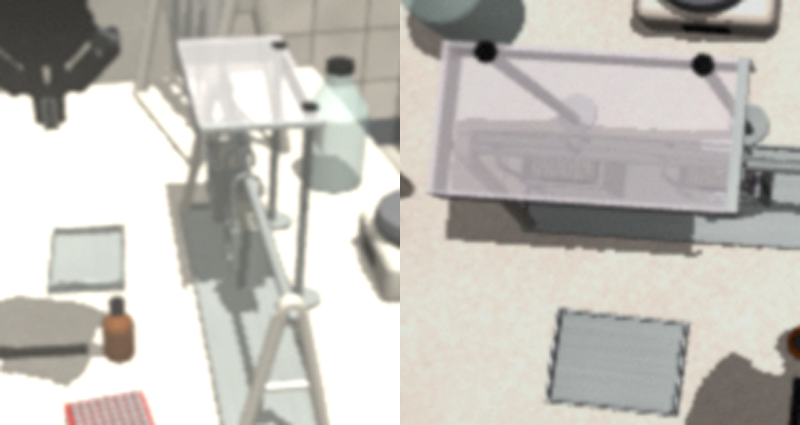

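The carrier hangs under the cover about 41 mm past the mouth, the parked one hasn't moved, and the rest of the bench is undisturbed. Handing in.

```bash
python3 -c "
from h import *
print(arm.hand_in())"
```

```text
the job is handed in; nothing more can be done
None
```

I hung the carrier on the rail by both hooks, pushed it about 41 mm past the cover's mouth (28 mm needed), left it hanging there and handed the job in at about 21 s. The parked carrier measured unmoved and nothing else was knocked over; the hand-in returned no verdict.

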